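Push the power supply home into the corner of the assembly board

TASK

Push the metal power supply along the plywood board until its long far side lies flush against the aluminium fence and its end rests against the square stop block at the end of the fence, so that it is squared up in that corner ready to be screwed down. Only push it with the fingers: keep it flat on the board and do not pick it up. Leave the screw jar, the drinks can, the cup and the screwdriver where they are.

Things in the scene. Friction and masses are not known exactly. Their poses are not given: they have to be found in the camera images.
- board: fixed plywood board on the table, 300 (x) x 440 (y) x 12 mm. Origin: centre of its underside; top at z = 12 mm. An aluminium fence, 25 (x) x 400 (y) mm, rising 20 mm above the board, is fixed along its far (+x) side: its near face, towards the robot, lies at x = +110 mm in the board's frame, from y = -200 to +200 mm.
- stop: fixed aluminium stop block on the board, 40 x 40 x 20 mm high, parallel to the board, its far side touching the fence. Origin: centre of its underside, at x = +90 mm and y = +170 or -170 mm in the board's frame; the screw jar is at the other end. The face towards the board's middle (at y = +150 or -150 mm) is the one the power supply's end goes against.
- psu: loose metal power supply, 0.3 to 0.55 kg, flat on the board, askew up to 25 degrees. Outline 95 (x) x 130 mm (y). Silvery case 38 mm high with dark holes on top; the last 20 mm at +y are a black terminal strip 22 mm high. Origin: centre of the outline, on the underside; faces at x = +-47.5, y = +-65 mm. Its +x side goes to the fence, either end to the stop. Slides at 2 to 8 N.
- jar: loose screw jar with black cap, 40 mm across, 55 mm high, on the board at the end of the fence without the stop block (x = +90, y = -170 or +170 mm in the board's frame); to be left alone. Origin: centre of its underside.
- can: loose drinks can, 66 mm across, 115 mm high, on the table left of the board; to be left alone. Origin: centre of its underside.
- cup: loose white plastic cup, 72 mm across, 85 mm high, on the table right of the board; to be left alone. Origin: centre of its underside.
- screwdriver: loose screwdriver lying on the table right of the board, about 200 mm long along its x; to be left alone.
Mind the look-alikes: they are no part of the job. What is shaped like the psu but blue, purple or yellow is not meant.

How it is judged:
At the end, for the whole second after the job is handed in: the power supply lies flat and at rest on the board, square to the fence within 2.3 degrees, its far side within 4 mm of the fence and its end within 4 mm of the stop block (x of psu in the frame of board between 0.0585 and 0.065 m and angle between the x axis of psu and the x axis of board, either way round below 0.04 rad and ((y of stop in the frame of board above 0 m and y of psu in the frame of stop between -0.089 and -0.0825 m) or (y of stop in the frame of board below 0 m and y of psu in the frame of stop between 0.0825 and 0.089 m)) and height (world z) of psu below 0.0145 m and angle between psu's own z axis and vertical below 0.03 rad and linear speed of psu below 0.01 m/s); the robot touches nothing.
It fails at once if the power supply is lifted or tipped: more than 8 mm off the board or tilted over 9 degrees (height (world z) of psu above 0.02 m or angle between psu's own z axis and vertical above 0.157 rad).
It fails at once if the jar, can, cup or screwdriver is moved by more than 15 mm or one of the upright ones is tipped (distance of any of jar, can, cup, screwdriver from where it was at the start of the episode above 0.015 m or angle between any of jar, can, cup's own z axis and vertical above 0.3 rad).
It also fails if it takes over 64 s, if anything falls off the work surface, if the arm or the gripper's body presses on something with over 40 N, if the wrist force passes 120 N, or if a joint passes its speed limit or range.

ROBOT

A 7-joint arm with a two-finger parallel gripper is mounted at the origin on the work surface. World frame = base frame: x ahead of the robot, y to its left, z up, the work surface at z = 0. Lengths are in m, angles in rad, forces in N, time in s.
With the tool pointing down it reaches from about 0.425 to 0.95 m from the base axis. Payload 4.7 kg.
Tool frame: the origin (TCP) lies at the very end of the fingers, on their centre line; the grasp point (between the pads) lies r.hold_point_z behind it (r.hold_point_z is the distance from the TCP to the grasp point, in m); z points along the fingers, y is the line along which they close (so a half turn about z gives the same grasp; the last joint's range is limited). The gripper opens to 87 mm and grips with 3 to 60 N. Pads are 19 mm wide; open, the fingers measure 117 mm over their backs; the gripper's body (75 mm by 190 mm) begins 51 mm behind the grasp point.
Start: joints at [1.25, 0.469, -0.049, 1.532, 0.024, 1.141, -0.082], TCP at [0.194, -0.646, 0.223] pointing down, gripper open.
Joint ranges: [-2.59, 2.59], [-0.33, 1.99], [-1.39, 1.29], [0.1, 2.45], [-1.04, 4.18], [0.21, 1.99], [-2.66, 2.66]. Speed limits (rad/s): [2.57, 2.57, 3.14, 3.14, 3.14, 3.14, 3.14].

INTERFACE

Orientations are given as a unit quaternion [x, y, z, w].
In Python, from station import state, eyes, job, r gives the robot as it stands. The module is installed in compiled form; this text tells all that it offers.
- The arm moves only by the tool carry_out, never from a script. Its argument "rows" is a list of rows, each an object of numbers: "dx", "dy", "dz": the shift along the world's x, y, z in mm; "wx", "wy", "wz": the turn, a rotation vector about the world's x, y, z in degrees; "hand": the closure, from 0 (fully open) to 1 (shut). In form: [{"dx": .., "dy": .., "dz": .., "wx": .., "wy": .., "wz": .., "hand": ..}, ...]. A call has exactly 10 rows; each row shifts and turns the commanded pose from where the row before left it; what a row does not reach is not made up. A row lasts 1/12 s, in which the tool goes at most 41.7 mm and 7.16 degrees, less where a joint would pass 70% of its speed; a pose out of reach is approached as far as the arm can. A call with a gripper value outside its range is refused whole. The fingers move at their own pace and stop on an object; "grip_force" is the grip in N (left out, the last holds). Time passes only in rows, so rows that do not move let the fingers close, or fill a call up. It gives the time, the measured TCP pose, the force and the opening at its end, in the units of the state.
- state(): the state, without advancing time (a new reading comes with each control period).
- eyes.get_image(name): name is "side" or "top"; returns a dict with "image" (384x512x3 uint8, red, green, blue), "vfov" (degrees; the focal length in pixels is half the picture's height over the tangent of half this angle, whatever the lens; pixels are square), "cx", "cy" (the principal point, pixels), "dist_coeffs" ([k1, k2, p1, p2, k3] as OpenCV has them; the pictures are not rectified), "rvec" (rotation vector, rad) and "tvec" (3), from world to camera coordinates, as OpenCV has them. Camera axes: x right, y down, z forward; pixel columns grow to the right and rows downward; lengths in m; the calibration is good to about 2 mm. A picture is of the moment at which its call begins. There is no depth.
- job.close_job(): hands the job in, once; it reports no verdict.
Trained networks look in the newest picture that a camera, given by its name, has taken for a name from the list of things; names that differ only in an ending like _2 or _b are one class to them, and where a whole thing is asked for, a point or a joint stands for the part that bears it (a point fixed in the world has none). Each returns a list of dicts, best first, with "p" (0 to 1); they miss things now and then, are a little off and sometimes report something else, mostly with a low value. They report only what shows in the picture. A call takes as long as a camera call. They do not tell look-alikes from the thing itself.
- eyes.search_frame(camera, thing): "rect" ([left, top, right, bottom] in pixels, round what is visible of it).
- eyes.masks_of(camera, thing): "pixels" (384x512 bool, what is visible of it) and "rect" ([left, top, right, bottom] in pixels, round what is visible of it).
The state is a dict: "clock": time; "qpos": joint angles; "qvel": joint speeds; "effort": joint torques, N m; "eef_pos": TCP position; "tool_rot": TCP orientation; "wrist_force": force on the tool from outside, world axes, zero at the start; "torque": the same for the moment, N m; "finger_gap": opening from 0.0 (shut) to 1.0 (fully open).
Only numpy, scipy, OpenCV 4.12 (cv2) and the standard library are available. Lean on these libraries where they do the work, as an engineer would, in place of code of your own. Each camera call takes 0.05 s, during which the arm holds its last target. There are 200 camera calls.

## Working session

There is one attempt and no reset: what is moved stays moved. The work goes in short steps, Python scripts to look and compute and a tool call to move; the robot and the scene stay as the last step left them, time stands still between calls to the robot, and variables do not carry over. Pictures are saved under pics/ and viewed, on a budget of 10 in all, crops included, one or two more only if the job needs it, and the job is handed in when it is done.

Besides the shell and the picture viewer there is one more tool, called after "Emit:" in YAML: its name, and indented under it one key for each argument. carry_out: Moves the arm, as the interface text tells. Its arguments: {"type":"object","properties":{"rows":{"type":"array"},"grip_force":{"type":"number"}},"required":["rows"]}

```bash
mkdir -p pics; cat > h.py <<'E'
import numpy as np, cv2
from station import state, eyes, job, r
def cal(d):
    h=d["image"].shape[0]; f=h/2/np.tan(np.radians(d["vfov"])/2)
    K=np.array([[f,0,d["cx"]],[0,f,d["cy"]],[0,0,1.]])
    return K,np.array(d["dist_coeffs"],float),np.array(d["rvec"],float),np.array(d["tvec"],float)
def ray(d,uv,z):
    K,D,rv,t=cal(d); R=cv2.Rodrigues(rv)[0]
    n=cv2.undistortPoints(np.array(uv,float).reshape(-1,1,2),K,D).reshape(-1,2)
    v=np.c_[n,np.ones(len(n))]@R; c=-R.T@t
    return c+v*((z-c[2])/v[:,2])[:,None]
def proj(d,P):
    K,D,rv,t=cal(d); return cv2.projectPoints(np.array(P,float).reshape(-1,1,3),rv,t,K,D)[0].reshape(-1,2)
def save(d,n): cv2.imwrite("pics/"+n,cv2.cvtColor(d["image"],cv2.COLOR_RGB2BGR))
E
python3 - <<'E'
from h import *
for c in("top","side"):
    d=eyes.get_image(c); save(d,c+"0.png")
    K,D,rv,t=cal(d); print(c,-cv2.Rodrigues(rv)[0].T@t, K[0,0])
    for th in("psu","board","stop","jar","can","cup","screwdriver"):
        for m in eyes.masks_of(c,th)[:3]:
            p=np.argwhere(m["pixels"])[:,::-1].astype(np.float32)
            q=cv2.boxPoints(cv2.minAreaRect(p)); print(c,th,round(m["p"],2),np.round(m["rect"]),len(p),q.round(0).tolist(), ray(d,p.mean(0),{"psu":.045,"stop":.032}.get(th,.012)).round(3))
print(state()["clock"],r.hold_point_z)
E
```

```text
top [0.27445415 0.01396914 1.29440931] 461.5717857283938
top psu 0.98 [246. 155. 297. 196.] 1613 [[246.0, 188.0], [252.0, 153.0], [297.0, 160.0], [292.0, 196.0]] [[ 0.564 -0.038  0.045]]
top psu 0.81 [141. 245. 193. 301.] 1793 [[138.0, 283.0], [166.0, 242.0], [196.0, 263.0], [168.0, 304.0]] [[0.3   0.252 0.045]]
top psu 0.64 [126. 137. 177. 176.] 1601 [[124.0, 142.0], [171.0, 134.0], [178.0, 169.0], [130.0, 177.0]] [[0.626 0.299 0.045]]
top board 0.7 [191. 120. 356. 237.] 13828 [[191.0, 218.0], [201.0, 115.0], [357.0, 130.0], [347.0, 233.0]] [[ 0.567 -0.047  0.012]]
top stop 0.49 [210. 128. 227. 144.] 213 [[211.0, 129.0], [225.0, 129.0], [225.0, 144.0], [211.0, 144.0]] [[0.682 0.111 0.032]]
top jar 0.79 [328. 139. 346. 157.] 206 [[327.0, 148.0], [339.0, 135.0], [349.0, 145.0], [336.0, 157.0]] [[ 0.651 -0.23   0.012]]
top can 0.84 [ 90. 216. 123. 241.] 718 [[85.0, 234.0], [93.0, 210.0], [126.0, 221.0], [118.0, 245.0]] [[0.43  0.433 0.012]]
top cup 0.69 [400. 143. 432. 171.] 649 [[396.0, 159.0], [419.0, 136.0], [436.0, 153.0], [413.0, 176.0]] [[ 0.617 -0.457  0.012]]
top cup 0.44 [211.
[... 664 characters left out ...]
6.0]] [[ 0.262 -0.166  0.045]]
side board 0.56 [166. 159. 322. 240.] 5745 [[163.0, 195.0], [292.0, 130.0], [322.0, 191.0], [193.0, 255.0]] [[ 0.556 -0.004  0.012]]
side jar 0.68 [259. 152. 267. 169.] 133 [[259.0, 151.0], [267.0, 151.0], [267.0, 167.0], [259.0, 167.0]] [[ 0.676 -0.258  0.012]]
side can 0.74 [151. 244. 179. 296.] 1174 [[150.0, 246.0], [177.0, 243.0], [182.0, 292.0], [155.0, 294.0]] [[0.469 0.385 0.012]]
side cup 0.74 [298. 126. 316. 157.] 402 [[299.0, 128.0], [316.0, 128.0], [316.0, 153.0], [299.0, 153.0]] [[ 0.649 -0.5    0.012]]
side screwdriver 0.67 [346. 164. 370. 181.] 145 [[345.0, 171.0], [348.0, 165.0], [371.0, 176.0], [368.0, 182.0]] [[ 0.357 -0.409  0.012]]
0.8 0.0187
```

View pics/top0.png

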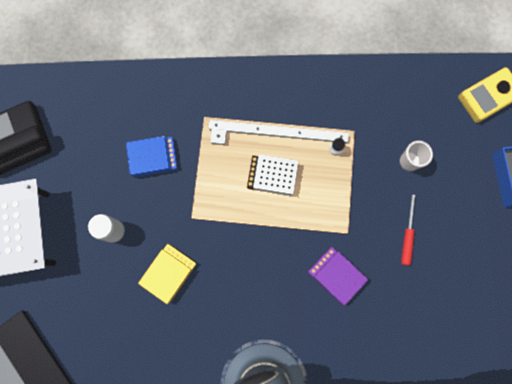

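View pics/side0.png

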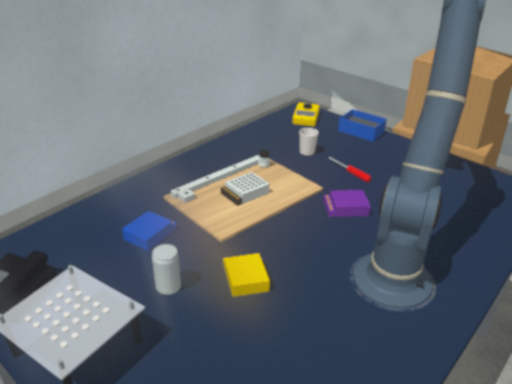

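The pictures show the silvery psu near (272,175) in the top view, with its terminal strip to the left (+y). The stop is at the left end of the fence (218,136) and the jar at the right end (338,147). Next I'll fit poses to the silhouettes.

```bash
cat >> h.py <<'E'
from scipy.optimize import minimize
def box(x0,x1,y0,y1,z0,z1): return np.array([[x,y,z] for x in(x0,x1) for y in(y0,y1) for z in(z0,z1)])
PSU=[np.vstack([box(-.0475,.0475,-.065,.045,0,.038),box(-.0475,.0475,.045,.065,0,.022)])]
BOARD=[box(-.15,.15,-.22,.22,0,.012)]
def place(P,q,z):
    c,s=np.cos(q[2]),np.sin(q[2]); return P@np.array([[c,s,0],[-s,c,0],[0,0,1]])+[q[0],q[1],z]
def render(d,P,q,z,S=4):
    m=np.zeros((384*S,512*S),np.uint8)
    for p in P: cv2.fillConvexPoly(m,cv2.convexHull(((proj(d,place(p,q,z))+.5)*S).round().astype(np.int32)),1)
    return cv2.resize(m.astype(np.float32),(512,384),interpolation=cv2.INTER_AREA)
def fit(views,P,q0,z):
    def cost(q):
        c=0
        for d,m in views:
            a=render(d,P,q,z); c+=np.abs(a-m).sum()/m.sum()
        return c
    best=None
    for dy in(-.15,0,.15):
        o=minimize(cost,np.array(q0)+[0,0,dy],method="Nelder-Mead",options=dict(initial_simplex=np.array(q0)+[0,0,dy]+np.array([[0,0,0],[.015,0,0],[0,.015,0],[0,0,.1]]),xatol=1e-4,fatol=1e-4))
        if best is None or o.fun<best.fun: best=o
    return best.x,best.fun
def hull(m):
    p=np.argwhere(m)[:,::-1].astype(np.int32); o=np.zeros(m.shape,np.uint8)
    cv2.fillConvexPoly(o,cv2.convexHull(p),1); return o.astype(np.float32)
def near(c,d,th,xy,z):
    b=[m for m in eyes.masks_of(c,th) if np.linalg.norm(ray(d,np.argwhere(m["pixels"])[:,::-1].mean(0),z)[0,:2]-xy)<.07]
    return b[0]["pixels"] if b else None
def inb(b,q):
    c,s=np.cos(b[2]),np.sin(b[2]); v=np.array(q[:2])-b[:2]; return np.array([c*v[0]+s*v[1],-s*v[0]+c*v[1],q[2]-b[2]])
E
python3 - <<'E'
from h import *
T=eyes.get_image("top"); b1=hull(near("top",T,"board",(.567,-.047),.012)); p1=near("top",T,"psu",(.56,-.035),.045).astype(np.float32)
S=eyes.get_image("side"); p2=near("side",S,"psu",(.56,-.03),.045).astype(np.float32)
hsv=cv2.cvtColor(T["image"],cv2.COLOR_RGB2HSV); w=((hsv[...,0]>8)&(hsv[...,0]<30)&(hsv[...,1]>50)&(hsv[...,2]>100)).astype(np.uint8)
w[:, :185]=0; w[:,362:]=0; w[:110]=0; w[240:]=0; b3=hull(w)
hs=cv2.cvtColor(S["image"],cv2.COLOR_RGB2HSV); w2=((hs[...,0]>8)&(hs[...,0]<30)&(hs[...,1]>50)&(hs[...,2]>100)).astype(np.uint8)
w2[:,:160]=0; w2[:,325:]=0; w2[:155]=0; w2[242:]=0; b4=hull(w2)
B=(.567,-.047,-.1)
for n,v in(("net",[(T,b1)]),("colT",[(T,b3)]),("colS",[(S,b4)]),("both",[(T,b3),(S,b4)])):
    b,f=fit(v,BOARD,B,0); print("board",n,b.round(4),round(f,3))
for n,v in(("T",[(T,p1)]),("S",[(S,p2)]),("both",[(T,p1),(S,p2)])):
    q,f=fit(v,PSU,(.56,-.035,-.1),.012); print("psu",n,q.round(4),round(f,3),"in board",inb(b,q).round(4))
np.save("b.npy",b)
out=[]
for d,(x,y,w_,h_) in((T,(180,105,185,139)),(S,(155,140,185,110))):
    k=4; im=cv2.resize(d["image"][y:y+h_,x:x+w_],None,fx=k,fy=k,interpolation=cv2.INTER_CUBIC)
    def poly(P,col):
        u=((proj(d,P)+.5-[x,y])*k).astype(np.int32); cv2.polylines(im,[u],True,col,1)
    rect=lambda a,b_,c,e,z:np.array([[a,c,z],[b_,c,z],[b_,e,z],[a,e,z]])
    poly(place(rect(-.15,.15,-.22,.22,.012),b,0),(255,0,0)); poly(place(rect(.11,.135,-.2,.2,.032),b,0),(0,255,0))
    poly(place(rect(.07,.11,.15,.19,.032),b,0),(0,0,255)); poly(place(rect(-.0475,.0475,-.065,.045,.038),q,.012),(255,0,255)); poly(place(rect(-.0475,.0475,-.065,.065,0),q,.012),(255,255,0))
    out.append(im)
cv2.imwrite("pics/ov.png",cv2.resize(cv2.cvtColor(out[0],cv2.COLOR_RGB2BGR),None,fx=1,fy=1)); cv2.imwrite("pics/ovs.png",cv2.cvtColor(out[1],cv2.COLOR_RGB2BGR))
s=state(); print(s["clock"],s["eef_pos"],s["tool_rot"],s["qpos"])
print(proj(T,[s["eef_pos"],[0,0,0]]))
c=near("top",T,"jar",(.65,-.23),.03)
print("jar", ray(T,np.argwhere(c)[:,::-1].mean(0),.04) if c is not None else None)
E
```

```text
board net [ 0.5753 -0.0453 -0.1203] 0.011
board colT [ 0.5748 -0.046  -0.1253] 0.016
board colS [ 0.5741 -0.0425 -0.1188] 0.058
board both [ 0.574  -0.0437 -0.1216] 0.079
psu T [ 0.567  -0.0373 -0.1839] 0.034 in board [-0.0078  0.0055 -0.0623]
psu S [ 0.569  -0.0342 -0.158 ] 0.048 in board [-0.0061  0.0088 -0.0364]
psu both [ 0.5675 -0.0365 -0.1881] 0.106 in board [-0.0074  0.0063 -0.0666]
1.05 [ 0.19423918 -0.64645798  0.2225846 ] [9.89377787e-01 1.45367094e-01 3.84786864e-05 3.12679584e-05] [ 1.25009044  0.4685773  -0.04859804  1.53250838  0.02406848  1.14101483
 -0.08233315]
[[541.08192572 306.22007198]
 [263.70242843 383.70584892]]
jar [[ 0.64336931 -0.2269799   0.04      ]]
```

View pics/ov.png

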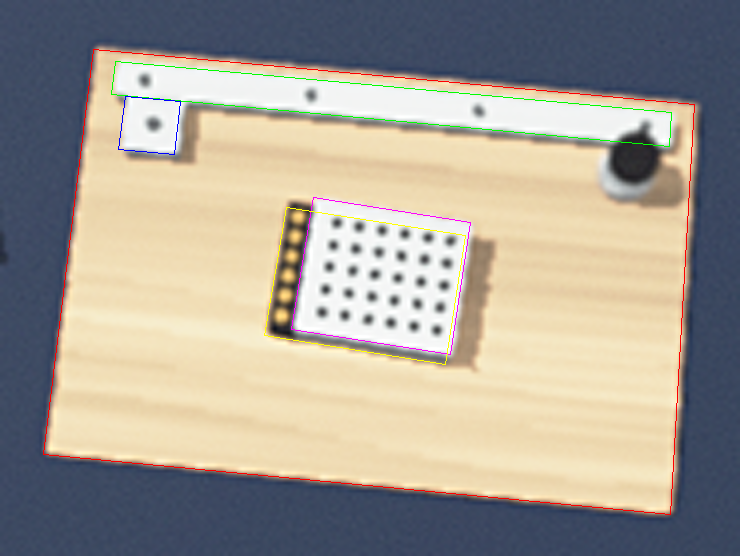

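Overlay: the fitted board, fence, stop (blue box at (150,125)) and psu outlines match the picture to about 1 px. In the board frame the psu is at about (-7, +6) mm, turned -3.7°. I'll push it to the fence first with both fingers open, then along the fence to the stop, then seat it.

Emit:
carry_out:
  rows:
    - {"dx": 26, "dy": 34, "dz": 0, "wx": 0, "wy": 0, "wz": 0, "hand": 0}
    - {"dx": 26, "dy": 34, "dz": 0, "wx": 0, "wy": 0, "wz": 0, "hand": 0}
    - {"dx": 26, "dy": 34, "dz": 0, "wx": 0, "wy": 0, "wz": 0, "hand": 0}
    - {"dx": 26, "dy": 34, "dz": 0, "wx": 0, "wy": 0, "wz": 0, "hand": 0}
    - {"dx": 26, "dy": 34, "dz": 0, "wx": 0, "wy": 0, "wz": 0, "hand": 0}
    - {"dx": 26, "dy": 34, "dz": 0, "wx": 0, "wy": 0, "wz": 0, "hand": 0}
    - {"dx": 26, "dy": 34, "dz": 0, "wx": 0, "wy": 0, "wz": 0, "hand": 0}
    - {"dx": 26, "dy": 34, "dz": 0, "wx": 0, "wy": 0, "wz": 0, "hand": 0}
    - {"dx": 26, "dy": 34, "dz": 0, "wx": 0, "wy": 0, "wz": 0, "hand": 0}
    - {"dx": 26, "dy": 34, "dz": 0, "wx": 0, "wy": 0, "wz": 0, "hand": 0}

```text
clock: 1.93
eef_pos: [0.4483, -0.3138, 0.223]
tool_rot: [0.989, 0.145, 0.0, 0.0]
wrist_force: [0.1, -0.4, 0.3]
finger_gap: 1.0
```

Emit:
carry_out:
  rows:
    - {"dx": 2.7, "dy": 28, "dz": 0, "wx": 0, "wy": 0, "wz": -2.6, "hand": 0}
    - {"dx": 2.7, "dy": 28, "dz": 0, "wx": 0, "wy": 0, "wz": -2.6, "hand": 0}
    - {"dx": 2.7, "dy": 28, "dz": 0, "wx": 0, "wy": 0, "wz": -2.6, "hand": 0}
    - {"dx": 2.7, "dy": 28, "dz": 0, "wx": 0, "wy": 0, "wz": -2.6, "hand": 0}
    - {"dx": 2.7, "dy": 28, "dz": 0, "wx": 0, "wy": 0, "wz": -2.6, "hand": 0}
    - {"dx": 2.7, "dy": 28, "dz": 0, "wx": 0, "wy": 0, "wz": -2.6, "hand": 0}
    - {"dx": 2.7, "dy": 28, "dz": 0, "wx": 0, "wy": 0, "wz": -2.6, "hand": 0}
    - {"dx": 2.7, "dy": 28, "dz": 0, "wx": 0, "wy": 0, "wz": -2.6, "hand": 0}
    - {"dx": 2.7, "dy": 28, "dz": 0, "wx": 0, "wy": 0, "wz": -2.6, "hand": 0}
    - {"dx": 0, "dy": 0, "dz": 0, "wx": 0, "wy": 0, "wz": 0, "hand": 0}

```text
clock: 2.77
eef_pos: [0.4722, -0.0572, 0.2231]
tool_rot: [0.999, -0.054, 0.001, -0.001]
wrist_force: [-0.3, -0.3, -0.2]
finger_gap: 0.996
```

Emit:
carry_out:
  rows:
    - {"dx": 2, "dy": 13, "dz": -10, "wz": -0.3, "hand": 0}
    - {"dx": 0, "dy": 13, "dz": -20, "wz": 0, "hand": 0}
    - {"dz": -26, "hand": 0}
    - {"dz": -26, "hand": 0}
    - {"dz": -26, "hand": 0}
    - {"dz": -26, "hand": 0}
    - {"dz": -26, "hand": 0}
    - {"dz": -24, "hand": 0}
    - {"dz": -12, "hand": 0}
    - {"dz": 0, "hand": 0}

```text
invalid input
```

Emit:
carry_out:
  rows:
    - {"dx": 2, "dy": 13, "dz": -10, "wx": 0, "wy": 0, "wz": -0.3, "hand": 0}
    - {"dx": 0, "dy": 13, "dz": -20, "wx": 0, "wy": 0, "wz": 0, "hand": 0}
    - {"dx": 0, "dy": 0, "dz": -26, "wx": 0, "wy": 0, "wz": 0, "hand": 0}
    - {"dx": 0, "dy": 0, "dz": -26, "wx": 0, "wy": 0, "wz": 0, "hand": 0}
    - {"dx": 0, "dy": 0, "dz": -26, "wx": 0, "wy": 0, "wz": 0, "hand": 0}
    - {"dx": 0, "dy": 0, "dz": -26, "wx": 0, "wy": 0, "wz": 0, "hand": 0}
    - {"dx": 0, "dy": 0, "dz": -26, "wx": 0, "wy": 0, "wz": 0, "hand": 0}
    - {"dx": 0, "dy": 0, "dz": -24, "wx": 0, "wy": 0, "wz": 0, "hand": 0}
    - {"dx": 0, "dy": 0, "dz": -12, "wx": 0, "wy": 0, "wz": 0, "hand": 0}
    - {"dx": 0, "dy": 0, "dz": 0, "wx": 0, "wy": 0, "wz": 0, "hand": 0}

```text
clock: 3.6
eef_pos: [0.4716, -0.0378, 0.0242]
tool_rot: [0.998, -0.061, -0.003, 0.0]
wrist_force: [0.4, 0.7, 0.1]
finger_gap: 1.002
```

Emit:
carry_out:
  rows:
    - {"dx": 0.7, "dy": 5.5, "dz": -2, "wx": 0, "wy": 0, "wz": 0, "hand": 0}
    - {"dx": 0.7, "dy": 5.5, "dz": -2, "wx": 0, "wy": 0, "wz": 0, "hand": 0}
    - {"dx": 8, "dy": -1, "dz": 0, "wx": 0, "wy": 0, "wz": 0, "hand": 0}
    - {"dx": 8, "dy": -1, "dz": 0, "wx": 0, "wy": 0, "wz": 0, "hand": 0}
    - {"dx": 8, "dy": -1, "dz": 0, "wx": 0, "wy": 0, "wz": 0, "hand": 0}
    - {"dx": 8, "dy": -1, "dz": 0, "wx": 0, "wy": 0, "wz": 0, "hand": 0}
    - {"dx": 8, "dy": -1, "dz": 0, "wx": 0, "wy": 0, "wz": 0, "hand": 0}
    - {"dx": 8, "dy": -1, "dz": 0, "wx": 0, "wy": 0, "wz": 0, "hand": 0}
    - {"dx": 8, "dy": -1, "dz": 0, "wx": 0, "wy": 0, "wz": 0, "hand": 0}
    - {"dx": 8, "dy": -1, "dz": 0, "wx": 0, "wy": 0, "wz": 0, "hand": 0}

```text
clock: 4.43
eef_pos: [0.5392, -0.0345, 0.0224]
tool_rot: [0.998, -0.061, -0.001, 0.0]
wrist_force: [-3.2, 0.4, 1.0]
finger_gap: 1.0
```

Emit:
carry_out:
  rows:
    - {"dx": 4, "dy": -0.5, "dz": 0, "wx": 0, "wy": 0, "wz": 0, "hand": 0}
    - {"dx": 4, "dy": -0.5, "dz": 0, "wx": 0, "wy": 0, "wz": 0, "hand": 0}
    - {"dx": 4, "dy": -0.5, "dz": 0, "wx": 0, "wy": 0, "wz": 0, "hand": 0}
    - {"dx": 4, "dy": -0.5, "dz": 0, "wx": 0, "wy": 0, "wz": 0, "hand": 0}
    - {"dx": 4, "dy": -0.5, "dz": 0, "wx": 0, "wy": 0, "wz": 0, "hand": 0}
    - {"dx": 4, "dy": -0.5, "dz": 0, "wx": 0, "wy": 0, "wz": 0, "hand": 0}
    - {"dx": 4, "dy": -0.5, "dz": 0, "wx": 0, "wy": 0, "wz": 0, "hand": 0}
    - {"dx": 4, "dy": -0.5, "dz": 0, "wx": 0, "wy": 0, "wz": 0, "hand": 0}
    - {"dx": 4, "dy": -0.5, "dz": 0, "wx": 0, "wy": 0, "wz": 0, "hand": 0}
    - {"dx": 3, "dy": -0.4, "dz": 0, "wx": 0, "wy": 0, "wz": 0, "hand": 0}

```text
clock: 5.27
eef_pos: [0.5787, -0.0395, 0.0225]
tool_rot: [0.998, -0.061, 0.0, 0.0]
wrist_force: [-2.4, 0.6, -1.5]
finger_gap: 1.0
```

Emit:
carry_out:
  rows:
    - {"dx": 1, "dy": -0.1, "dz": 0, "wx": 0, "wy": 0, "wz": 0, "hand": 0}
    - {"dx": 1, "dy": -0.1, "dz": 0, "wx": 0, "wy": 0, "wz": 0, "hand": 0}
    - {"dx": 1, "dy": -0.1, "dz": 0, "wx": 0, "wy": 0, "wz": 0, "hand": 0}
    - {"dx": 0.5, "dy": -0.1, "dz": 0, "wx": 0, "wy": 0, "wz": 0, "hand": 0}
    - {"dx": 0.5, "dy": -0.1, "dz": 0, "wx": 0, "wy": 0, "wz": 0, "hand": 0}
    - {"dx": 0.5, "dy": 0, "dz": 0, "wx": 0, "wy": 0, "wz": 0, "hand": 0}
    - {"dx": 0.5, "dy": 0, "dz": 0, "wx": 0, "wy": 0, "wz": 0, "hand": 0}
    - {"dx": 0, "dy": 0, "dz": 0, "wx": 0, "wy": 0, "wz": 0, "hand": 0}
    - {"dx": 0, "dy": 0, "dz": 0, "wx": 0, "wy": 0, "wz": 0, "hand": 0}
    - {"dx": 0, "dy": 0, "dz": 0, "wx": 0, "wy": 0, "wz": 0, "hand": 0}

```text
clock: 6.1
eef_pos: [0.5803, -0.0397, 0.0225]
tool_rot: [0.998, -0.061, -0.003, 0.0]
wrist_force: [-9.0, 0.9, 6.0]
finger_gap: 0.997
```

```bash
cat > m.py <<'E'
from h import *
import sys
b=np.array([.5747,-.0455,-.1225]); T=eyes.get_image("top"); save(T,sys.argv[1]+"t.png")
m=near("top",T,"psu",(.62,-.03),.045); S=eyes.get_image("side"); save(S,sys.argv[1]+"s.png"); m2=near("side",S,"psu",(.62,-.03),.045)
for d,k in((T,m),(S,m2)):
    if k is not None:
        q,f=fit([(d,k.astype(np.float32))],PSU,(.63,-.03,-.12),.012); print(q.round(4),round(f,3),"in board",inb(b,q).round(4))
s=state(); print(s["clock"],np.round(s["wrist_force"],1),"tcp in board",inb(b,[*s["eef_pos"][:2],b[2]]).round(4))
x,y=180,105
cv2.imwrite("pics/"+sys.argv[1]+"c.png",cv2.resize(cv2.cvtColor(T["image"][y:y+139,x:x+185],cv2.COLOR_RGB2BGR),None,fx=4,fy=4,interpolation=cv2.INTER_CUBIC))
E
python3 m.py a
```

```text
[ 0.6377 -0.0357 -0.2724] 0.898 in board [ 0.0613  0.0174 -0.1499]
6.3 [-8.9  1.5  5.8] tcp in board [0.0049 0.0065 0.    ]
```

View pics/ac.png

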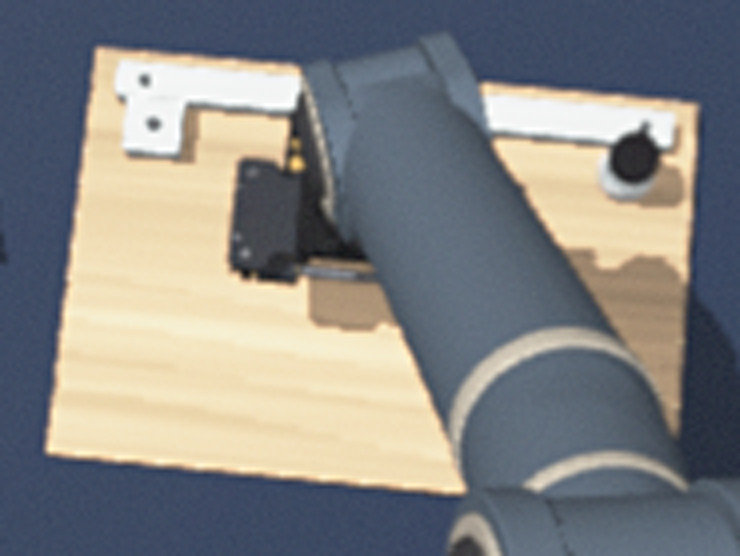

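Wrist force is 9 N with the psu's far side on the fence, and the finger position agrees with that. Next I'll move to its -y end.

Emit:
carry_out:
  rows:
    - {"dx": -17, "dy": 2, "dz": 0, "wx": 0, "wy": 0, "wz": 0, "hand": 0}
    - {"dx": -17, "dy": 2, "dz": 0, "wx": 0, "wy": 0, "wz": 0, "hand": 0}
    - {"dx": 0, "dy": 0, "dz": 26, "wx": 0, "wy": 0, "wz": 0, "hand": 0}
    - {"dx": 0, "dy": 0, "dz": 26, "wx": 0, "wy": 0, "wz": 0, "hand": 0}
    - {"dx": 0, "dy": 0, "dz": 26, "wx": 0, "wy": 0, "wz": 0, "hand": 0}
    - {"dx": 0, "dy": 0, "dz": 26, "wx": 0, "wy": 0, "wz": 0, "hand": 0}
    - {"dx": 9, "dy": -14, "dz": 0, "wx": 0, "wy": 0, "wz": 6.5, "hand": 0.43}
    - {"dx": 9, "dy": -14, "dz": 0, "wx": 0, "wy": 0, "wz": 6.5, "hand": 0.43}
    - {"dx": 9, "dy": -14, "dz": 0, "wx": 0, "wy": 0, "wz": 6.5, "hand": 0.43}
    - {"dx": 9, "dy": -14, "dz": 0, "wx": 0, "wy": 0, "wz": 6.5, "hand": 0.43}

```text
clock: 7.13
eef_pos: [0.5871, -0.0927, 0.1278]
tool_rot: [0.986, 0.168, 0.002, 0.001]
wrist_force: [0.3, 0.3, 0.4]
finger_gap: 0.782
```

Emit:
carry_out:
  rows:
    - {"dx": 6, "dy": -9, "dz": 0, "wx": 0, "wy": 0, "wz": 6.5, "hand": 0.43}
    - {"dx": 6, "dy": -9, "dz": 0, "wx": 0, "wy": 0, "wz": 6.5, "hand": 0.43}
    - {"dx": 6, "dy": -9, "dz": 0, "wx": 0, "wy": 0, "wz": 6.5, "hand": 0.43}
    - {"dx": 6, "dy": -9, "dz": 0, "wx": 0, "wy": 0, "wz": 6.5, "hand": 0.43}
    - {"dx": 6, "dy": -9, "dz": 0, "wx": 0, "wy": 0, "wz": 6.5, "hand": 0.43}
    - {"dx": 6, "dy": -9, "dz": 0, "wx": 0, "wy": 0, "wz": 6.5, "hand": 0.43}
    - {"dx": 0, "dy": 0, "dz": 0, "wx": 0, "wy": 0, "wz": 6.5, "hand": 0.43}
    - {"dx": 0, "dy": 0, "dz": 0, "wx": 0, "wy": 0, "wz": 6.5, "hand": 0.43}
    - {"dx": 0, "dy": 0, "dz": 0, "wx": 0, "wy": 0, "wz": 6.5, "hand": 0.43}
    - {"dx": 0, "dy": 0, "dz": 0, "wx": 0, "wy": 0, "wz": 5.5, "hand": 0.43}

```text
clock: 7.97
eef_pos: [0.6225, -0.1464, 0.1273]
tool_rot: [0.747, 0.665, 0.001, 0.001]
wrist_force: [0.3, 0.3, 0.1]
finger_gap: 0.568
```

```bash
python3 m.py b; python3 -c "
from h import *
s=state();print(s['eef_pos'],s['tool_rot'],s['finger_gap'],np.degrees(2*np.arctan2(s['tool_rot'][1],s['tool_rot'][0])))"
```

```text
[ 0.6381 -0.0448 -0.1063] 0.031 in board [0.0628 0.0084 0.0162]
[ 0.6406 -0.0398 -0.1123] 0.06 in board [0.0648 0.0137 0.0102]
8.1667 [0.3 0.4 0.9] tcp in board [ 0.059  -0.0942  0.    ]
[ 0.62175789 -0.1462532   0.12694656] [7.49819811e-01 6.61641359e-01 6.95369572e-04 6.92964049e-04] 0.5688391037956197 82.85039391267797
```

View pics/bs.png

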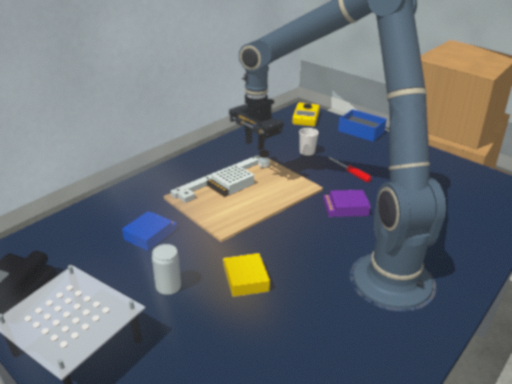

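Side view: the psu at (232,178) lies along the fence with the gripper above its -y end, and the jar is undisturbed. Now I'll go down and push along +y.

Emit:
carry_out:
  rows:
    - {"dx": 0, "dy": 0, "dz": -22, "wx": 0, "wy": 0, "wz": 0.2, "hand": 0.43}
    - {"dx": 0, "dy": 0, "dz": -22, "wx": 0, "wy": 0, "wz": 0, "hand": 0.43}
    - {"dx": 0, "dy": 0, "dz": -22, "wx": 0, "wy": 0, "wz": 0, "hand": 0.43}
    - {"dx": 0, "dy": 0, "dz": -22, "wx": 0, "wy": 0, "wz": 0, "hand": 0.43}
    - {"dx": 0, "dy": 0, "dz": -16, "wx": 0, "wy": 0, "wz": 0, "hand": 0.43}
    - {"dx": 0, "dy": 0, "dz": 0, "wx": 0, "wy": 0, "wz": 0, "hand": 0.43}
    - {"dx": 1, "dy": 8, "dz": 0, "wx": 0, "wy": 0, "wz": 0, "hand": 0.43}
    - {"dx": 1, "dy": 8, "dz": 0, "wx": 0, "wy": 0, "wz": 0, "hand": 0.43}
    - {"dx": 1, "dy": 8, "dz": 0, "wx": 0, "wy": 0, "wz": 0, "hand": 0.43}
    - {"dx": 1, "dy": 8, "dz": 0, "wx": 0, "wy": 0, "wz": 0, "hand": 0.43}

```text
clock: 9.0
eef_pos: [0.6262, -0.1136, 0.0243]
tool_rot: [0.748, 0.664, 0.0, 0.002]
wrist_force: [-1.1, -3.7, 3.6]
finger_gap: 0.575
```

Emit:
carry_out:
  rows:
    - {"dx": 0.7, "dy": 6, "dz": 0, "wx": 0, "wy": 0, "wz": 0, "hand": 0.43}
    - {"dx": 0.7, "dy": 6, "dz": 0, "wx": 0, "wy": 0, "wz": 0, "hand": 0.43}
    - {"dx": 0.7, "dy": 6, "dz": 0, "wx": 0, "wy": 0, "wz": 0, "hand": 0.43}
    - {"dx": 0.7, "dy": 6, "dz": 0, "wx": 0, "wy": 0, "wz": 0, "hand": 0.43}
    - {"dx": 0.7, "dy": 6, "dz": 0, "wx": 0, "wy": 0, "wz": 0, "hand": 0.43}
    - {"dx": 0.7, "dy": 6, "dz": 0, "wx": 0, "wy": 0, "wz": 0, "hand": 0.43}
    - {"dx": 0.7, "dy": 6, "dz": 0, "wx": 0, "wy": 0, "wz": 0, "hand": 0.43}
    - {"dx": 0.7, "dy": 6, "dz": 0, "wx": 0, "wy": 0, "wz": 0, "hand": 0.43}
    - {"dx": 0.7, "dy": 6, "dz": 0, "wx": 0, "wy": 0, "wz": 0, "hand": 0.43}
    - {"dx": 0, "dy": 0, "dz": 0, "wx": 0, "wy": 0, "wz": 0, "hand": 0.43}

```text
clock: 9.83
eef_pos: [0.6314, -0.0569, 0.0225]
tool_rot: [0.747, 0.665, 0.001, -0.001]
wrist_force: [1.3, 0.0, 0.1]
finger_gap: 0.568
```

Emit:
carry_out:
  rows:
    - {"dx": 0.3, "dy": 2.5, "dz": 0, "wx": 0, "wy": 0, "wz": 0, "hand": 0.43}
    - {"dx": 0.3, "dy": 2.5, "dz": 0, "wx": 0, "wy": 0, "wz": 0, "hand": 0.43}
    - {"dx": 0.3, "dy": 2.5, "dz": 0, "wx": 0, "wy": 0, "wz": 0, "hand": 0.43}
    - {"dx": 0.3, "dy": 2.5, "dz": 0, "wx": 0, "wy": 0, "wz": 0, "hand": 0.43}
    - {"dx": 0.2, "dy": 1.5, "dz": 0, "wx": 0, "wy": 0, "wz": 0, "hand": 0.43}
    - {"dx": 0.2, "dy": 1.5, "dz": 0, "wx": 0, "wy": 0, "wz": 0, "hand": 0.43}
    - {"dx": 0.1, "dy": 1, "dz": 0, "wx": 0, "wy": 0, "wz": 0, "hand": 0.43}
    - {"dx": 0.1, "dy": 1, "dz": 0, "wx": 0, "wy": 0, "wz": 0, "hand": 0.43}
    - {"dx": 0, "dy": 0, "dz": 0, "wx": 0, "wy": 0, "wz": 0, "hand": 0.43}
    - {"dx": 0, "dy": 0, "dz": 0, "wx": 0, "wy": 0, "wz": 0, "hand": 0.43}

```text
clock: 10.67
eef_pos: [0.633, -0.0442, 0.0224]
tool_rot: [0.748, 0.664, 0.0, -0.0]
wrist_force: [-1.3, -1.2, -1.2]
finger_gap: 0.569
```

Emit:
carry_out:
  rows:
    - {"dx": 0.1, "dy": 1, "dz": 0, "wx": 0, "wy": 0, "wz": 0, "hand": 0.43}
    - {"dx": 0.1, "dy": 1, "dz": 0, "wx": 0, "wy": 0, "wz": 0, "hand": 0.43}
    - {"dx": 0.1, "dy": 1, "dz": 0, "wx": 0, "wy": 0, "wz": 0, "hand": 0.43}
    - {"dx": 0.1, "dy": 1, "dz": 0, "wx": 0, "wy": 0, "wz": 0, "hand": 0.43}
    - {"dx": 0, "dy": 0, "dz": 0, "wx": 0, "wy": 0, "wz": 0, "hand": 0.43}
    - {"dx": 0, "dy": 0, "dz": 0, "wx": 0, "wy": 0, "wz": 0, "hand": 0.43}
    - {"dx": 0, "dy": 0, "dz": 0, "wx": 0, "wy": 0, "wz": 0, "hand": 0.43}
    - {"dx": 0, "dy": 0, "dz": 0, "wx": 0, "wy": 0, "wz": 0, "hand": 0.43}
    - {"dx": 0, "dy": 0, "dz": 0, "wx": 0, "wy": 0, "wz": 0, "hand": 0.43}
    - {"dx": 0, "dy": 0, "dz": 0, "wx": 0, "wy": 0, "wz": 0, "hand": 0.43}

```text
clock: 11.5
eef_pos: [0.6331, -0.043, 0.0224]
tool_rot: [0.748, 0.664, -0.001, 0.001]
wrist_force: [-1.3, -5.3, 0.5]
finger_gap: 0.571
```

Emit:
carry_out:
  rows:
    - {"dx": 0.1, "dy": 1, "dz": 0, "wx": 0, "wy": 0, "wz": 0, "hand": 0.43}
    - {"dx": 0.1, "dy": 1, "dz": 0, "wx": 0, "wy": 0, "wz": 0, "hand": 0.43}
    - {"dx": 0.1, "dy": 1, "dz": 0, "wx": 0, "wy": 0, "wz": 0, "hand": 0.43}
    - {"dx": 0.1, "dy": 1, "dz": 0, "wx": 0, "wy": 0, "wz": 0, "hand": 0.43}
    - {"dx": 0, "dy": 0, "dz": 0, "wx": 0, "wy": 0, "wz": 0, "hand": 0.43}
    - {"dx": 0, "dy": 0, "dz": 0, "wx": 0, "wy": 0, "wz": 0, "hand": 0.43}
    - {"dx": 0, "dy": 0, "dz": 0, "wx": 0, "wy": 0, "wz": 0, "hand": 0.43}
    - {"dx": 0, "dy": 0, "dz": 0, "wx": 0, "wy": 0, "wz": 0, "hand": 0.43}
    - {"dx": 0, "dy": 0, "dz": 0, "wx": 0, "wy": 0, "wz": 0, "hand": 0.43}
    - {"dx": 0, "dy": 0, "dz": 0, "wx": 0, "wy": 0, "wz": 0, "hand": 0.43}

```text
clock: 12.33
eef_pos: [0.6329, -0.0429, 0.0225]
tool_rot: [0.749, 0.663, -0.004, 0.002]
wrist_force: [-3.2, -10.8, 2.3]
finger_gap: 0.57
```

Emit:
carry_out:
  rows:
    - {"dx": -2, "dy": -18, "dz": 0, "wx": 0, "wy": 0, "wz": 0, "hand": 0.43}
    - {"dx": -2, "dy": -18, "dz": 0, "wx": 0, "wy": 0, "wz": 0, "hand": 0.43}
    - {"dx": 0, "dy": 0, "dz": 26, "wx": 0, "wy": 0, "wz": 0, "hand": 0.43}
    - {"dx": 0, "dy": 0, "dz": 26, "wx": 0, "wy": 0, "wz": 0, "hand": 0.43}
    - {"dx": 0, "dy": 0, "dz": 26, "wx": 0, "wy": 0, "wz": 0, "hand": 0.43}
    - {"dx": 0, "dy": 0, "dz": 26, "wx": 0, "wy": 0, "wz": 0, "hand": 0.43}
    - {"dx": 0, "dy": 0, "dz": 0, "wx": 0, "wy": 0, "wz": -6.5, "hand": 0.2}
    - {"dx": -10, "dy": 0, "dz": 0, "wx": 0, "wy": 0, "wz": -6.5, "hand": 0.2}
    - {"dx": -10, "dy": 0, "dz": 0, "wx": 0, "wy": 0, "wz": -6.5, "hand": 0.2}
    - {"dx": -10, "dy": 0, "dz": 0, "wx": 0, "wy": 0, "wz": -6.5, "hand": 0.2}

```text
clock: 13.17
eef_pos: [0.6002, -0.0712, 0.1272]
tool_rot: [0.879, 0.477, 0.001, -0.0]
wrist_force: [-0.8, 0.4, -0.2]
finger_gap: 0.761
```

Emit:
carry_out:
  rows:
    - {"dx": -10, "dy": 10, "dz": 0, "wx": 0, "wy": 0, "wz": -6.5, "hand": 0.2}
    - {"dx": -10, "dy": 10, "dz": 0, "wx": 0, "wy": 0, "wz": -6.5, "hand": 0.2}
    - {"dx": -10, "dy": 10, "dz": 0, "wx": 0, "wy": 0, "wz": -6.5, "hand": 0.2}
    - {"dx": -10, "dy": 10, "dz": 0, "wx": 0, "wy": 0, "wz": -6.5, "hand": 0.2}
    - {"dx": 0, "dy": 12, "dz": 0, "wx": 0, "wy": 0, "wz": -6.5, "hand": 0.2}
    - {"dx": 0, "dy": 12, "dz": 0, "wx": 0, "wy": 0, "wz": -6.5, "hand": 0.2}
    - {"dx": 0, "dy": 12, "dz": 0, "wx": 0, "wy": 0, "wz": -6.5, "hand": 0.2}
    - {"dx": 0, "dy": 12, "dz": 0, "wx": 0, "wy": 0, "wz": -6.5, "hand": 0.2}
    - {"dx": 0, "dy": 12, "dz": 0, "wx": 0, "wy": 0, "wz": -6.5, "hand": 0.2}
    - {"dx": 0, "dy": 12, "dz": 0, "wx": 0, "wy": 0, "wz": -5.5, "hand": 0.2}

```text
clock: 14.0
eef_pos: [0.5602, 0.0415, 0.127]
tool_rot: [0.998, -0.061, 0.001, -0.001]
wrist_force: [-0.4, 0.2, 0.0]
finger_gap: 0.796
```

```bash
sed -i 's/(.62,-.03),.045/(.64,.035),.045/g; s/(.63,-.03,-.12)/(.645,.03,-.12)/' m.py; python3 m.py c; python3 -c "
from h import *
s=state();print(s['eef_pos'],s['finger_gap'],np.degrees(2*np.arctan2(s['tool_rot'][1],s['tool_rot'][0])))"
```

```text
[ 0.6468  0.0344 -0.1402] 0.149 in board [ 0.0618  0.0881 -0.0177]
14.2 [-0.4 -0.6 -0.3] tcp in board [-0.0249  0.083   0.    ]
[0.56008805 0.03995158 0.1268058 ] 0.8006017723095143 -6.549348655791895
```

View pics/cc.png

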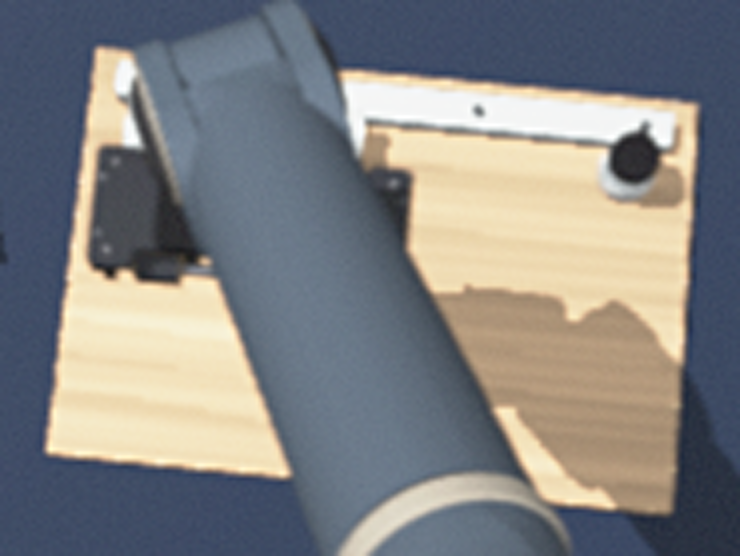

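The arm hides the psu in this view. I'll go down on the near side for a gentle seating push.

Emit:
carry_out:
  rows:
    - {"dx": 0, "dy": 0, "dz": -22, "wx": 0, "wy": 0, "wz": -0.4, "hand": 0.2}
    - {"dx": 0, "dy": 0, "dz": -22, "wx": 0, "wy": 0, "wz": 0, "hand": 0.2}
    - {"dx": 0, "dy": 0, "dz": -22, "wx": 0, "wy": 0, "wz": 0, "hand": 0.2}
    - {"dx": 0, "dy": 0, "dz": -22, "wx": 0, "wy": 0, "wz": 0, "hand": 0.2}
    - {"dx": 0, "dy": 0, "dz": -16, "wx": 0, "wy": 0, "wz": 0, "hand": 0.2}
    - {"dx": 4, "dy": -0.5, "dz": 0, "wx": 0, "wy": 0, "wz": 0, "hand": 0.2}
    - {"dx": 6, "dy": -0.7, "dz": 0, "wx": 0, "wy": 0, "wz": 0, "hand": 0.2}
    - {"dx": 6, "dy": -0.7, "dz": 0, "wx": 0, "wy": 0, "wz": 0, "hand": 0.2}
    - {"dx": 6, "dy": -0.7, "dz": 0, "wx": 0, "wy": 0, "wz": 0, "hand": 0.2}
    - {"dx": 3, "dy": -0.4, "dz": 0, "wx": 0, "wy": 0, "wz": 0, "hand": 0.2}

```text
clock: 15.03
eef_pos: [0.5874, 0.0359, 0.024]
tool_rot: [0.998, -0.063, 0.002, -0.0]
wrist_force: [0.6, -0.5, -0.2]
finger_gap: 0.8
```

Emit:
carry_out:
  rows:
    - {"dx": 2, "dy": -0.2, "dz": 0, "wx": 0, "wy": 0, "wz": 0, "hand": 0.2}
    - {"dx": 1, "dy": -0.1, "dz": 0, "wx": 0, "wy": 0, "wz": 0, "hand": 0.2}
    - {"dx": 1, "dy": -0.1, "dz": 0, "wx": 0, "wy": 0, "wz": 0, "hand": 0.2}
    - {"dx": 1, "dy": -0.1, "dz": 0, "wx": 0, "wy": 0, "wz": 0, "hand": 0.2}
    - {"dx": 1, "dy": -0.1, "dz": 0, "wx": 0, "wy": 0, "wz": 0, "hand": 0.2}
    - {"dx": 1, "dy": -0.1, "dz": 0, "wx": 0, "wy": 0, "wz": 0, "hand": 0.2}
    - {"dx": 0, "dy": 0, "dz": 0, "wx": 0, "wy": 0, "wz": 0, "hand": 0.2}
    - {"dx": 0, "dy": 0, "dz": 0, "wx": 0, "wy": 0, "wz": 0, "hand": 0.2}
    - {"dx": 0, "dy": 0, "dz": 0, "wx": 0, "wy": 0, "wz": 0, "hand": 0.2}
    - {"dx": 0, "dy": 0, "dz": 0, "wx": 0, "wy": 0, "wz": 0, "hand": 0.2}

```text
clock: 15.87
eef_pos: [0.5894, 0.0357, 0.0223]
tool_rot: [0.998, -0.062, -0.002, 0.0]
wrist_force: [-7.6, 0.5, 4.7]
finger_gap: 0.8
```

Emit:
carry_out:
  rows:
    - {"dx": -17, "dy": 2, "dz": 0, "wx": 0, "wy": 0, "wz": 0, "hand": 0.2}
    - {"dx": -17, "dy": 2, "dz": 0, "wx": 0, "wy": 0, "wz": 0, "hand": 0.2}
    - {"dx": -8, "dy": 1, "dz": 20, "wx": 0, "wy": 0, "wz": 0, "hand": 0.2}
    - {"dx": 0, "dy": 0, "dz": 30, "wx": 0, "wy": 0, "wz": 0, "hand": 0.2}
    - {"dx": 0, "dy": 0, "dz": 30, "wx": 0, "wy": 0, "wz": 0, "hand": 0.2}
    - {"dx": 0, "dy": 0, "dz": 30, "wx": 0, "wy": 0, "wz": 0, "hand": 0.2}
    - {"dx": 0, "dy": 0, "dz": 30, "wx": 0, "wy": 0, "wz": 0, "hand": 0.2}
    - {"dx": -8, "dy": -35, "dz": 10, "wx": 0, "wy": 0, "wz": 0, "hand": 0.2}
    - {"dx": -8, "dy": -35, "dz": 10, "wx": 0, "wy": 0, "wz": 0, "hand": 0.2}
    - {"dx": -8, "dy": -35, "dz": 10, "wx": 0, "wy": 0, "wz": 0, "hand": 0.2}

```text
clock: 16.7
eef_pos: [0.527, -0.0657, 0.194]
tool_rot: [0.998, -0.062, 0.002, 0.0]
wrist_force: [0.6, -1.7, -0.4]
finger_gap: 0.798
```

Emit:
carry_out:
  rows:
    - {"dx": -3, "dy": -35, "dz": 0, "wx": 0, "wy": 0, "wz": 0, "hand": 0.2}
    - {"dx": -3, "dy": -35, "dz": 0, "wx": 0, "wy": 0, "wz": 0, "hand": 0.2}
    - {"dx": -3, "dy": -35, "dz": 0, "wx": 0, "wy": 0, "wz": 0, "hand": 0.2}
    - {"dx": -3, "dy": -35, "dz": 0, "wx": 0, "wy": 0, "wz": 0, "hand": 0.2}
    - {"dx": -3, "dy": -35, "dz": 0, "wx": 0, "wy": 0, "wz": 0, "hand": 0.2}
    - {"dx": 0, "dy": -35, "dz": 0, "wx": 0, "wy": 0, "wz": 0, "hand": 0.2}
    - {"dx": 0, "dy": -35, "dz": 0, "wx": 0, "wy": 0, "wz": 0, "hand": 0.2}
    - {"dx": 0, "dy": -15, "dz": 0, "wx": 0, "wy": 0, "wz": 0, "hand": 0.2}
    - {"dx": 0, "dy": 0, "dz": 0, "wx": 0, "wy": 0, "wz": 0, "hand": 0.2}
    - {"dx": 0, "dy": 0, "dz": 0, "wx": 0, "wy": 0, "wz": 0, "hand": 0.2}

```text
clock: 17.53
eef_pos: [0.5112, -0.325, 0.1924]
tool_rot: [0.998, -0.063, 0.0, -0.0]
wrist_force: [0.0, 0.4, -0.8]
finger_gap: 0.8
```

```bash
python3 m.py d
```

```text
[ 0.6474  0.0309 -0.1277] 0.045 in board [ 0.0628  0.0847 -0.0052]
[ 0.6488  0.032  -0.1436] 0.15 in board [ 0.0641  0.086  -0.0211]
17.7333 [ 0.7  0.6 -0.7] tcp in board [-0.0287 -0.2826  0.    ]
```

View pics/dc.png

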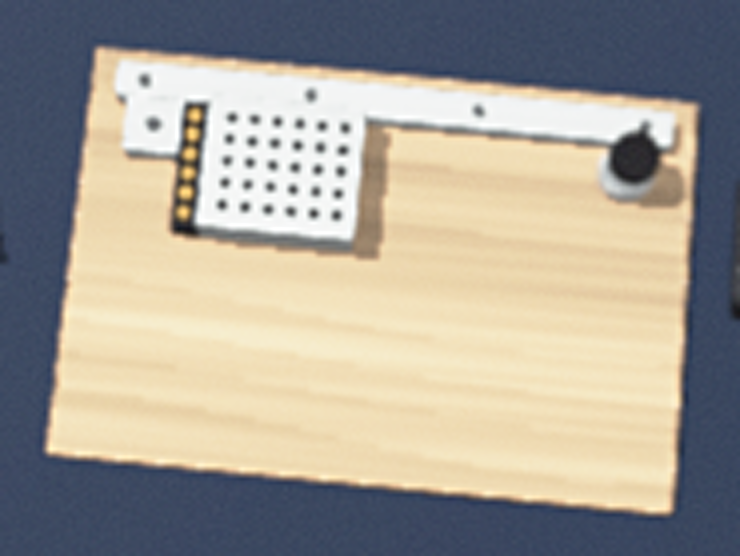

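The psu sits square in the corner at (275,170), against both the fence and the stop. The jar at (633,165) is where it was.

```bash
python3 -c "
from station import job
print(job.close_job())"
```

```text
the job is handed in; nothing more can be done
None
```

The power supply is pushed into the corner, flush with the fence and against the stop block, and the job is handed in (no verdict was reported). I used three pushes: to the fence with both fingers open, along the fence to the stop, and a gentle final push onto the fence. It stayed flat on the board in every picture.

- **Position (top camera):** in the board frame it is at x = 62.8 mm and y = 84.7 mm, against an ideal 62.5 and 85. It is square to within about 0.3°. The final picture shows it in the corner.
- **Contact:** each push ended blocked, at about 8–11 N, with the fingers where they should be for contact.
- **Disagreement:** the last side-camera fit was much poorer (mismatch 0.15 against 0.045). It gave 64.1 mm, 86.0 mm and -1.2°, which still lies within tolerance.
- **Other objects:** the jar is visibly where it was. I did not measure the can, cup and screwdriver again at the end, but the arm was never moved down near them.
- **Time:** about 18 s of the 64 s allowed, with the arm clear of everything at the end.

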